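# Press the keyed burnishing head home in the edge burnisher

### The arm

A 7-joint arm with a two-finger parallel gripper is mounted at the origin on the work surface. World frame = base frame: x ahead of the robot, y to its left, z up, the work surface at z = 0. Lengths are in m, angles in rad, forces in N, time in s.
With the tool pointing down it reaches from about 0.425 to 0.925 m from the base axis. Payload 6.8 kg.
Tool frame: the origin (TCP) lies between the finger pads; the fingertips stand 22 mm ahead of it and the grasp point (between the pads) lies 3 mm ahead of it; z points along the fingers, y is the line along which they close (so a half turn about z gives the same grasp; the last joint's range is limited). The gripper opens to 85 mm and grips with 20 to 120 N. Pads are 22 mm wide; open, the fingers measure 114 mm over their backs; the gripper's body (76 mm by 85 mm) begins 54 mm behind the grasp point. The pads swing forward as they close: fully open they stand 13 mm farther back than shut.
Start: joints at [-1.316, 0.477, 0.022, 1.555, -0.011, 1.109, -0.083], TCP at [0.24, 0.631, 0.253] pointing down, gripper open.
Joint ranges: [-2.96, 2.96], [-0.34, 2.1], [-1.41, 1.46], [0.24, 2.44], [-1.37, 4.51], [0.17, 1.92], [-2.96, 2.96]. Speed limits (rad/s): [2.39, 2.39, 3.14, 3.14, 3.14, 3.14, 3.14].

### API

Orientations are given as [roll, pitch, yaw] about the fixed x, y, z axes, in that order (R = Rz(yaw) Ry(pitch) Rx(roll)).
In Python, from rig import monitor, imaging, bot, spotter gives the robot as it stands. The module is installed in compiled form; this text tells all that it offers.
- The arm moves only by the shell command python3 -m jog [OPENING] [FORCE], which reads ROWS from standard input. ROWS is a JSON list of rows, 1 to 12 of them, each an object with the fields tx, ty, tz (the shift in m), spin (a turn about the tool's z in rad); a field left out counts as zero; each row is the pose to reach, as a shift and turn from the pose commanded when the command began, along the tool's axes at that moment; what a row does not reach only later rows make up. A row lasts 1/10 s, in which the tool goes at most 0.05 m and 0.15 rad, less where a joint would pass 70% of its speed; a pose out of reach is approached as far as the arm can. OPENING is the finger opening in m, set as the command begins (- or left out keeps the last). The fingers move at their own pace and stop on an object; FORCE is the grip in N (left out, the last holds). Time passes only in rows, so rows that do not move let the fingers close. It prints the time, the measured TCP pose, the force, the opening and the grip force at its end. Input that does not fit is refused with a message, and nothing moves.
- monitor.get_obs(): the state, without advancing time (a new reading comes with each control period).
- imaging.capture(name): name is "side" or "top" or "wrist"; returns the picture (400x640x3 uint8, red, green, blue); there is no depth.
- imaging.camera_params(name): a dict with "mtx" (3x3 intrinsics, pixels), "k1" (the pictures are not rectified: a ray, as slopes to the right and down, at radius r is drawn at 1 + k1 r^2 times it, then the intrinsics apply), "position" and "attitude" of the camera in the world. Camera axes: x right, y down, z forward; pixel columns grow to the right and rows downward; lengths in m; the calibration is good to about 2 mm. A picture is of the moment at which its call begins: read the wrist's pose just before it. camera_params takes no time and is no camera call; for the wrist camera it gives the pose at the moment of the call.
- bot.close_job(): hands the job in; it is judged then, once.
Trained networks look in the newest picture that a camera, given by its name, has taken for a name from the list of things; names that differ only in an ending like _2 or _b are one class to them, and where a whole thing is asked for, a point or a joint stands for the part that bears it (a point fixed in the world has none). Each returns a list of dicts, best first, with "confidence" (0 to 1); they miss things now and then, are a little off and sometimes report something else, mostly with a low value. They report only what shows in the picture. A call takes as long as a camera call. They do not tell look-alikes from the thing itself.
- spotter.search_frame(query, camera): "location" ([x, y, z] in m, in world coordinates, good to about 4 mm: the middle of the surface that is visible of it).
- spotter.cut_out(query, camera): "pixels" (400x640 bool, what is visible of it).
- spotter.landmark_of(query, camera): "location" ([x, y, z] in m, in world coordinates, good to about 4 mm: a listed point, or the origin of a listed thing).
The state is a dict: "time_s": time; "joints": joint angles; "joint_vel": joint speeds; "effort": joint torques, N m; "eef_pos": TCP position; "orientation": TCP orientation; "wrist_force": force on the tool from outside, world axes, zero at the start; "torque": the same for the moment, N m; "width": finger opening in m; "gripper_force": force on a finger pad.
Only numpy, scipy, OpenCV 4.12 (cv2) and the standard library are available. Lean on these libraries where they do the work, as an engineer would, in place of code of your own. Each camera call takes 0.05 s, during which the arm holds its last target. There are 200 camera calls.

### The job

Take the wooden burnishing head with the white index line out of its stand, put its shaft into the hub of the edge burnisher, and turn it until the key slips into the keyway. Push it fully home against the ejector spring, collar flat on the hub's rim, and finish while still gripping it and pressing it down, so that the set screw could be tightened. Do not knock over or shift the spare black head, the thread spool or the wax tin.

Things in the scene. Friction and masses are not known exactly. Their poses are not given: they have to be found in the camera images.
- keyed_head: wooden burnishing head, about 0.2 kg, standing shaft down in one of the stand's two holes (which one varies). Steel collar 44 mm wide, 5 mm thick; on it brown wood to 68 mm above the collar's underside. Origin: on the axis at the collar's underside. z up, x the way of the key, shown by a white line on the top running out from the axis and down the side of the grip
- grip (a point): middle of the head's smooth round wooden grip, on the axis, 50 mm above the collar's underside; the grip is 32 mm in diameter and runs from 28 to 68 mm above the collar's underside; below it are grooved rings 40 mm wide
- shaft_tip (a point): lower end of the head's steel shaft, on its axis, 40 mm below the collar's underside. The shaft is 16 mm in diameter, its last 6 mm tapered to 8 mm; its last 14 mm are plain round, without key
- key_foot (a point): foot of the brass key on the shaft, at its outer face: 14 mm from the axis, 26 mm below the collar's underside. The key is 6 mm wide and runs from here up to the collar
- hub: steel hub 54 mm in diameter, 43 mm high, fixed on top of the burnisher; does not turn. Round bore of 19 mm, 43 mm deep, with one keyway. Origin: on the axis in the plane of the rim, 105 mm above the table. z up, x the way of the keyway, also shown by a white line on the rim and down the hub's side. With the head home, its origin and x axis coincide with the hub's
- keyway (a point): outer end of the keyway in the plane of the rim, 16 mm from the hub's axis; the keyway is 9 mm wide (1.5 mm play each side of the key), open at the top and as deep as the bore
- ejector (a joint): how far the sprung brass ejector in the bore is pushed down, m: 0 at rest, its top 30 mm below the rim; 0.010 with the head home (stop at 0.012). It pushes up with about 4.4 N at rest, 10 N with the head home, more than the head weighs: let go, the head rises
- burnisher: edge burnisher, fixed: green housing 140 x 140 mm, its top 62 mm above the table, a steel motor 54 mm in diameter standing out 48 mm at its +x side. Origin: under the centre of the housing, at table height, right below the hub's axis; z up
- stand: fixed light wood block 80 mm (x) x 190 mm (y) x 55 mm high with two round holes of 31 mm at y = -50 and +50 mm, right through it; the heads stand in them with the collar on its top. Origin: centre of its underside
- spare_head: bystander: the same shape of head in black plastic, without key or white line, standing in the stand's other hole; origin at its collar's underside
- spool: bystander: yellow thread spool, 36 mm diameter, 50 mm high, loose on the table; origin at the centre of its underside
- wax_tin: bystander: wax jar with brass lid, 44 mm diameter, 40 mm high, loose on the table; origin at the centre of its underside
There are look-alikes about, which are no part of the job. Of the things that look like the stand, the smaller one is meant.

How it is judged:
By the outcome, as a careful person would: the job done as asked, in the order asked, and still so for the second after the job is handed in, while the arm keeps its last pose, push and grip.
It also fails if it takes over 38 s, if anything falls off the work surface, if the arm or the gripper's body presses on something with over 40 N, if the wrist force passes 120 N, or if a joint passes its speed limit or range.

## Working session

There is one attempt and no reset: what is moved stays moved. The work goes in short steps, Python scripts to look and compute and a shell command to move; the robot and the scene stay as the last step left them, time stands still between calls to the robot, and variables do not carry over. Pictures are saved under pics/ and viewed, at most 10 in all, crops included, and the job is handed in when it is done.

```bash
mkdir -p pics
cat > h.py <<'E'
import numpy as np, cv2
from rig import monitor, imaging, bot, spotter
from scipy.spatial.transform import Rotation as R
def shot(cam,name):
    im=imaging.capture(cam); cv2.imwrite(f'pics/{name}.png',im[:,:,::-1]); return im
def pose(): 
    o=monitor.get_obs(); return np.array(o['eef_pos']),R.from_euler('xyz',o['orientation']).as_matrix()
def camRt(cam,p=None):
    p=p or imaging.camera_params(cam); a=np.array(p['attitude'])
    Rm=a if a.shape==(3,3) else R.from_euler('xyz',a).as_matrix()
    return p,Rm,np.array(p['position'])
def toz(cam,uv,z,p=None):
    p,Rm,t=camRt(cam,p); K=np.array(p['mtx']); s=(np.array(uv,float)-K[:2,2])/[K[0,0],K[1,1]]
    d=s.copy()
    for _ in range(20): d=s/(1+p['k1']*(d@d))
    r=Rm@np.r_[d,1]; return t+r*(z-t[2])/r[2]
def px(cam,X,p=None):
    p,Rm,t=camRt(cam,p); K=np.array(p['mtx']); c=Rm.T@(np.array(X)-t); d=c[:2]/c[2]
    return K[:2,2]+d*(1+p['k1']*(d@d))*[K[0,0],K[1,1]]
E
python3 - <<'E'
from h import *
print(imaging.camera_params('top'),imaging.camera_params('wrist')['attitude'])
a=shot('top','top0'); b=shot('side','side0')
for c in('top','side'):
  for q in ['keyed_head','grip','hub','keyway','stand','spare_head','spool','wax_tin','burnisher']:
    print(c,q,[(np.round(d['location'],3).tolist(),round(d['confidence'],2)) for d in spotter.landmark_of(q,c)])
print(monitor.get_obs())
E
```

```text
{'mtx': array([[508.20339138,   0.        , 313.05764977],
       [  0.        , 508.20339138, 196.93637519],
       [  0.        ,   0.        ,   1.        ]]), 'k1': -0.047767439178656786, 'position': array([ 0.164854  , -0.15040946,  1.7495109 ]), 'attitude': array([-2.93107748e+00,  1.29488862e-03, -1.56665646e+00])} [2.83097657e+00 2.61191965e-03 1.20947505e+00]
top keyed_head [([0.571, -0.267, 0.055], 0.68)]
top grip [([0.593, 0.184, 0.109], 0.67), ([0.571, -0.267, 0.11], 0.65)]
top hub [([0.577, 0.19, 0.104], 0.68), ([0.547, -0.168, 0.057], 0.66)]
top keyway []
top stand [([0.561, -0.215, -0.001], 0.68), ([0.319, -0.582, 0.003], 0.67)]
top spare_head [([0.546, -0.168, 0.056], 0.55)]
top spool [([0.472, -0.005, -0.004], 0.66), ([0.59, 0.186, 0.11], 0.58)]
top wax_tin [([0.633, -0.012, -0.003], 0.65)]
top burnisher [([0.572, 0.186, -0.0], 0.75)]
side keyed_head [([0.573, -0.264, 0.056], 0.69)]
side grip [([0.571, -0.266, 0.104], 0.77), ([0.474, -0.003, -0.002], 0.27)]
side hub [([0.575, 0.184, 0.107], 0.94), ([0.58, 0.186, 0.004], 0.63), ([0.572, -0.267, 0.057], 0.51), ([0.596,
[... 481 characters left out ...]
ray([-1.31609779,  0.4769714 ,  0.02240684,  1.55541716, -0.01150073,
        1.10930148, -0.08309452]), 'joint_vel': array([ 2.80270035e-04,  6.35499404e-05,  8.51124920e-04,  8.95288507e-05,
       -5.61553423e-04,  5.06429386e-04, -3.76359065e-04]), 'effort': array([-1.09187044e-04, -5.96337533e+01,  1.60630010e+00, -2.81540215e+01,
        1.23785553e-02,  1.71177169e-03,  1.81895570e-05]), 'eef_pos': array([0.23955339, 0.6310704 , 0.25331997]), 'orientation': array([ 3.14156242e+00, -1.41911233e-05,  2.77877191e+00]), 'wrist_force': array([ 0.01429221,  1.15882732, -0.3220962 ]), 'torque': array([-0.0283013 ,  0.00790356, -0.0061402 ]), 'gripper_force': 0.0, 'width': 0.0854040030103691}
```

View pics/top0.png

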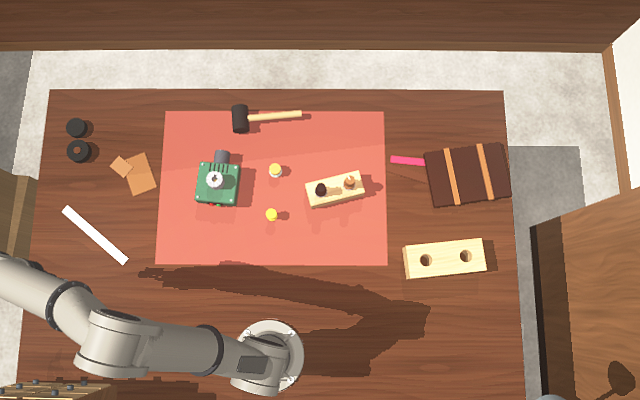

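View pics/side0.png

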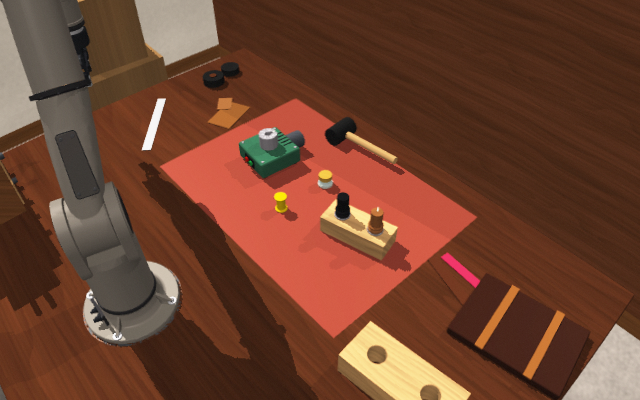

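The two candidate heads are the brown one at top (349,182) and the black one at (320,190), both in the smaller stand at (335,189). The larger stand at (445,258) is an empty look-alike, and there are black pucks at (78,128) and (78,151). By the description I choose the brown head at (349,182), and check it in one crop.

Run:
```python
from h import *
a=cv2.imread('pics/top0.png');b=cv2.imread('pics/side0.png')
f=lambda im,u,v,n=25,s=8:cv2.resize(im[v-n:v+n,u-n:u+n],None,fx=s*25/n,fy=s*25/n,interpolation=cv2.INTER_CUBIC)
r1=np.hstack([f(a,346,183,18,5.5),f(a,214,180,18,5.5)]);r2=np.hstack([f(b,376,218,18,5.5),f(b,267,138,18,5.5)])
m=np.vstack([r1,r2]); print(m.shape); cv2.imwrite('pics/crop0.png',m)
print(camRt('wrist')[2],pose()[0])
```

```text
(550, 550, 3)
[0.16608742 0.65872358 0.37408607] [0.23955339 0.6310704  0.25331997]
```

View pics/crop0.png

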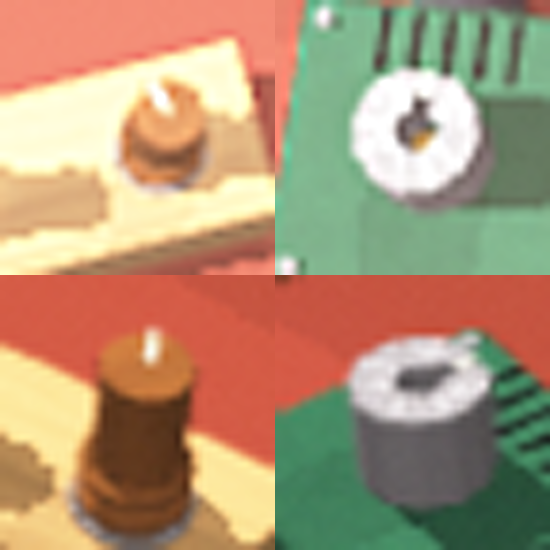

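The chosen head is brown wood with a white line from its axis to the upper left (key yaw about +35°). The hub's keyway points up in the image (yaw about 0°). Now I move above the head.

```bash
R1="";
echo '[{"tx": -0.407, "ty": -0.2, "spin": 0.94}, {"tx": -0.407, "ty": -0.2, "spin": 0.94}, {"tx": -0.407, "ty": -0.2, "spin": 0.94}, {"tx": -0.407, "ty": -0.2, "spin": 0.94}, {"tx": -0.407, "ty": -0.2, "spin": 0.94}, {"tx": -0.407, "ty": -0.2, "spin": 0.94}, {"tx": -0.407, "ty": -0.2, "spin": 0.94}, {"tx": -0.407, "ty": -0.2, "spin": 0.94}, {"tx": -0.53, "ty": -0.46, "spin": 0.94}, {"tx": -0.53, "ty": -0.46, "spin": 0.94}, {"tx": -0.628, "ty": -0.722, "spin": 0.94}, {"tx": -0.628, "ty": -0.722, "spin": 0.94}]' | python3 -m jog 0.085 80
python3 -c "
from h import *
p,M=pose(); print(p,M.T@(np.array([.571,-.267,.253])-p),monitor.get_obs()['orientation'])"
```

```text
time_s: 2.2
eef_pos: [0.5384, 0.1386, 0.2535]
orientation: [3.141, -0.0, 1.839]
wrist_force: [1.3, -0.3, -0.2]
width: 0.0852
gripper_force: 0.0
[0.5384347  0.1386407  0.25351003] [-0.39978741 -0.07599332  0.00041914] [ 3.14097047e+00 -1.09059250e-04  1.83874836e+00]
```

```bash
echo '[{"tx": -0.4, "ty": -0.076}, {"tx": -0.4, "ty": -0.076}, {"tx": -0.4, "ty": -0.076}, {"tx": -0.4, "ty": -0.076}, {"tx": -0.4, "ty": -0.076}, {"tx": -0.4, "ty": -0.076}, {"tx": -0.4, "ty": -0.076}, {"tx": -0.4, "ty": -0.076}, {"tx": -0.4, "ty": -0.076}, {"tx": -0.4, "ty": -0.076}, {"tx": -0.4, "ty": -0.076}]' | python3 -m jog
python3 - <<'E'
from h import *
p,M=pose(); cp=imaging.camera_params('wrist'); im=shot('wrist','w1'); np.save('w1.npy',cp,allow_pickle=True)
print(p,monitor.get_obs()['orientation'],cp['position'])
for q in ['grip','keyed_head']: print(q,[(np.round(d['location'],4).tolist(),round(d['confidence'],2)) for d in spotter.landmark_of(q,'wrist')])
for x in ([.571,-.267,.123],[.571,-.267,.055]): print(px('wrist',x,cp))
E
```

```text
time_s: 3.3
eef_pos: [0.5712, -0.2637, 0.253]
orientation: [3.142, -0.001, 1.84]
wrist_force: [0.0, 0.4, 0.6]
width: 0.085
gripper_force: 0.0
[ 0.5712102  -0.26366587  0.25298651] [ 3.14136436e+00 -1.40214861e-03  1.84138118e+00] [ 0.55018415 -0.18844929  0.37386778]
grip [([0.5725, -0.262, 0.1082], 0.61)]
keyed_head [([0.5751, -0.2694, 0.0543], 0.57), ([0.5853, -0.2617, 0.0291], 0.34)]
[317.80730833 201.20895928]
[318.04808643 179.93235489]
```

View pics/w1.png

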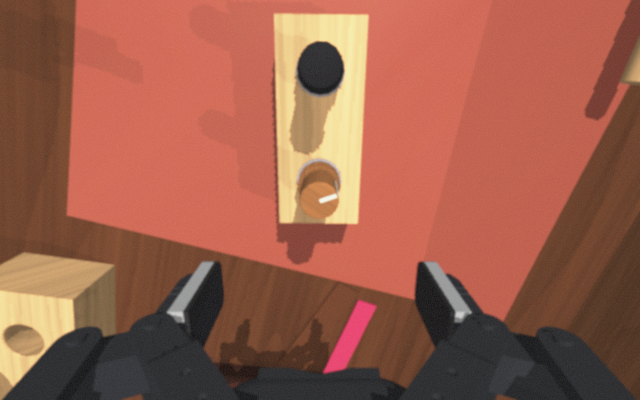

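The wrist view shows the head's top at (320,200), its white line running right to (337,196). The spare is at (321,67), and the fingers straddle across the stand's short side. Next I refine the axis and line.

```bash
cat >> h.py <<'E'
def headline(im,cp,u,v,z,n=30):
    a=im.astype(int); H,S,V=cv2.split(cv2.cvtColor(im,cv2.COLOR_RGB2HSV)); sub=(slice(v-n,v+n),slice(u-n,u+n))
    w=((S<70)&(V>190))[sub]
    w=w.astype(np.uint8); k,l,st,c=cv2.connectedComponentsWithStats(w)
    return [(st[i].tolist(),(c[i]+[u-n,v-n]).round(1).tolist()) for i in range(1,k) if st[i,4]>8],(H[sub],S[sub],V[sub])
E
python3 - <<'E'
from h import *
cp=np.load('w1.npy',allow_pickle=True).item(); im=cv2.imread('pics/w1.png')[:,:,::-1].copy()
r,(H,S,V)=headline(im,cp,320,200,.123); print(r)
for y in range(10,56,3): print(y+170,' '.join(f'{h}/{v}' for h,v in zip(S[y,4:58:3],V[y,4:58:3])))
E
```

```text
[([7, 0, 4, 11, 16], [298.1, 174.6]), ([47, 0, 5, 13, 20], [339.4, 176.2]), ([29, 24, 19, 9, 89], [327.7, 198.0])]
180 101/240 50/195 146/170 147/128 140/120 144/131 150/136 143/144 146/152 152/151 152/153 148/152 146/148 146/140 108/165 82/180 87/244 89/246
183 106/238 94/180 145/165 143/114 145/123 144/151 151/177 149/200 151/201 149/206 153/204 150/178 144/152 146/141 71/166 104/170 83/245 88/246
186 103/240 121/207 146/154 143/114 147/151 150/201 154/204 151/206 150/206 151/204 150/207 153/213 150/204 150/155 56/167 133/176 90/246 85/246
189 103/241 119/176 151/130 148/152 149/194 150/192 146/199 150/206 153/204 152/207 152/203 150/202 151/209 152/206 79/162 118/205 88/246 86/246
192 99/243 115/179 138/131 146/191 152/196 152/195 148/189 148/191 151/201 146/206 153/204 153/202 152/201 147/207 101/190 89/238 87/246 87/246
195 106/238 114/179 136/159 152/191 151/193 149/195 152/196 147/194 147/189 150/196 144/203 111/213 51/229 16/241 38/232 85/242 90/246 85/246
198 112/231 112/182 144/174 149/193 151/193 151/192 148/191 150/194 131/197 51/226 13/241 8/245 10/244 28/238 87/218 106/
[... 616 characters left out ...]
9/174 117/174 144/184 152/198 151/201 150/201 152/195 151/191 150/189 152/190 146/191 115/236 88/246 88/245 89/246 94/244
216 114/221 113/181 114/175 115/171 115/173 130/181 146/195 150/201 150/200 152/196 150/189 135/214 111/237 92/245 87/246 88/245 88/246 95/244
219 113/200 113/181 115/178 113/170 111/172 112/175 118/177 116/180 123/178 124/191 116/198 92/245 95/243 92/245 88/246 93/245 87/246 93/244
222 121/171 118/167 122/163 119/161 118/164 114/165 116/169 121/167 119/169 118/175 119/202 103/242 110/238 104/241 100/244 104/242 99/244 105/240
225 140/137 141/139 144/135 143/137 148/133 142/138 140/137 140/137 144/135 139/136 140/138 144/138 139/139 138/139 138/140 136/139 141/137 136/144
```

Run:
```python
from h import *
cp=np.load('w1.npy',allow_pickle=True).item(); im=cv2.imread('pics/w1.png')[:,:,::-1].copy()
H,S,V=cv2.split(cv2.cvtColor(im,cv2.COLOR_RGB2HSV))
c=toz('wrist',[319.5,200],.123,cp); print('axis',c)
w=((S<70)&(V>200)).astype(np.uint8); w[:192]=0;w[208:]=0;w[:,:314]=0;w[:,342:]=0
ys,xs=np.nonzero(w); P=np.array([toz('wrist',[x,y],.123,cp) for x,y in zip(xs,ys)])[:,:2]
m=P.mean(0); U=np.linalg.svd(P-m)[2][0]; U*=np.sign(U@(m-c[:2])); print('line yaw',np.degrees(np.arctan2(U[1],U[0])),'centroid dir',np.degrees(np.arctan2(*(m-c[:2])[::-1])),'offset of axis from line',np.cross(U,c[:2]-m), [ (P-c[:2])@U][0].min(),((P-c[:2])@U).max())
# rim circle samples
print([round(np.linalg.norm(toz('wrist',q,.123,cp)-c)*1e3,1) for q in([301,201],[338,201],[319.5,182.5],[319.5,217.5])])
p,M=pose(); print(M.T@(np.r_[c[:2],.108]-p))
```

```text
axis [ 0.57202057 -0.26567488  0.123     ]
line yaw 34.29341253075454 centroid dir 29.76260536351077 offset of axis from line 0.0005274761916541624 -0.0006409833381487412 0.014096532794800267
[np.float64(14.6), np.float64(14.6), np.float64(14.3), np.float64(14.8)]
[-0.00296366 -0.00030874  0.14522676]<stdin>:7: DeprecationWarning: Arrays of 2-dimensional vectors are deprecated. Use arrays of 3-dimensional vectors instead. (deprecated in NumPy 2.0)
```

```bash
echo '[{"tx": -0.003, "tz": 0.05}, {"tx": -0.003, "tz": 0.09}, {"tx": -0.003, "tz": 0.12}, {"tx": -0.003, "tz": 0.14}, {"tx": -0.003, "tz": 0.145}, {"tx": -0.003, "tz": 0.145}]' | python3 -m jog
echo '[{}, {}, {}, {}, {}, {}, {}, {}]' | python3 -m jog 0 80
```

```text
time_s: 4.05
eef_pos: [0.5719, -0.267, 0.108]
orientation: [-3.141, -0.001, 1.84]
wrist_force: [-0.1, -0.1, 0.7]
width: 0.0848
gripper_force: 0.0
time_s: 4.85
eef_pos: [0.5724, -0.2683, 0.1094]
orientation: [3.14, 0.001, 1.839]
wrist_force: [0.3, 1.2, 6.9]
width: 0.0304
gripper_force: 78.6
```

```bash
echo '[{"tz": -0.03}, {"tz": -0.07}, {"tz": -0.11}, {"tz": -0.15}, {"tx": 0.05, "ty": 0.013, "tz": -0.15, "spin": 0.12}, {"tx": 0.09, "ty": 0.025, "tz": -0.15, "spin": 0.25}, {"tx": 0.14, "ty": 0.037, "tz": -0.15, "spin": 0.4}, {"tx": 0.19, "ty": 0.05, "tz": -0.15, "spin": 0.42}, {"tx": 0.23, "ty": 0.06, "tz": -0.15, "spin": 0.42}, {"tx": 0.28, "ty": 0.073, "tz": -0.15, "spin": 0.42}, {"tx": 0.32, "ty": 0.085, "tz": -0.15, "spin": 0.42}, {"tx": 0.364, "ty": 0.093, "tz": -0.15, "spin": 0.42}]' | python3 -m jog
echo '[{}, {}]' | python3 -m jog
python3 - <<'E'
from h import *
p,M=pose(); cp=imaging.camera_params('wrist'); im=shot('wrist','w2'); np.save('w2.npy',cp,allow_pickle=True)
print(p,monitor.get_obs()['orientation'],cp['position'])
for q in ['hub','keyway','key_foot','shaft_tip','grip']: print(q,[(np.round(d['location'],4).tolist(),round(d['confidence'],2)) for d in spotter.landmark_of(q,'wrist')])
print(px('wrist',[.577,.187,.105],cp))
E
```

```text
time_s: 6.05
eef_pos: [0.5647, 0.1094, 0.2582]
orientation: [3.142, 0.0, 1.419]
wrist_force: [0.8, -1.5, -1.8]
width: 0.0305
gripper_force: 79.5
time_s: 6.25
eef_pos: [0.5644, 0.1089, 0.2579]
orientation: [-3.141, 0.0, 1.422]
wrist_force: [-0.0, 0.0, -1.8]
width: 0.0304
gripper_force: 79.5
[0.56444796 0.10886625 0.25788112] [-3.14114450e+00  8.26156116e-04  1.41896326e+00] [0.575944   0.18623995 0.37860027]
hub [([0.5757, 0.1829, 0.1018], 0.88)]
keyway [([0.5902, 0.1862, 0.1074], 0.65)]
key_foot [([0.5773, 0.1103, 0.1759], 0.72)]
shaft_tip [([0.5642, 0.1049, 0.2027], 0.16)]
grip [([0.5656, 0.1138, 0.2558], 0.67)]
[320.46782786  91.14984863]
```

View pics/w2.png

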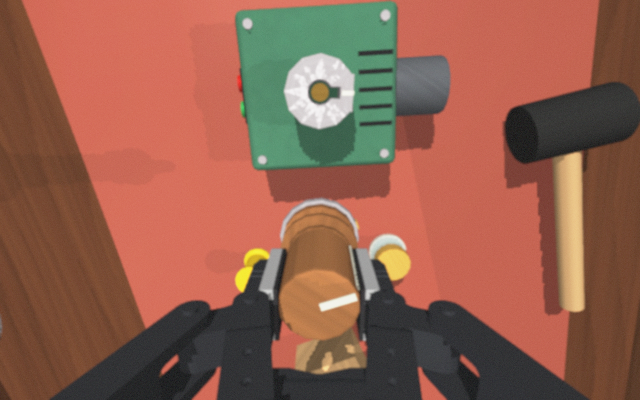

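The wrist view shows the hub rim centred at (320,91), with its keyway and white line running right to (354,92). The gripped head's top is at (320,304), its white line ending at (356,297).

Run:
```python
from h import *
cp=np.load('w2.npy',allow_pickle=True).item(); im=cv2.imread('pics/w2.png')[:,:,::-1].copy()
H,S,V=cv2.split(cv2.cvtColor(im,cv2.COLOR_RGB2HSV)); W=lambda u,v,z: toz('wrist',[u,v],z,cp)
print(V[91,280:362:2],S[91,280:362:2])
print('col',V[48:136:2,320],S[48:136:2,320])
# rim
rim=((S<40)&(V>140)).astype(np.uint8); rim[:40]=0; rim[140:]=0; rim[:,:270]=0; rim[:,365:]=0
cs=cv2.findContours(rim,cv2.RETR_EXTERNAL,cv2.CHAIN_APPROX_NONE)[0]; c=max(cs,key=cv2.contourArea); e=cv2.minEnclosingCircle(c); print(e,cv2.fitEllipse(c))
Q=np.array([W(*q[0],.105) for q in c])[:,:2]
A=np.c_[2*Q,np.ones(len(Q))]; s=np.linalg.lstsq(A,(Q**2).sum(1),rcond=None)[0]; print('hub',s[:2],'r',np.sqrt(s[2]+s[:2]@s[:2]))
# bore mask incl. keyway: dark or saturated inside the rim
b=1-((S<60)&(V>120)).astype(np.uint8); k,l,st,ce=cv2.connectedComponentsWithStats(b[60:122,295:350])
i=l[31,25]; ys,xs=np.nonzero(l==i); P=np.array([W(x+295,y+60,.105) for x,y in zip(xs,ys)])[:,:2]; print(st[i],'bore',P.mean(0))
d=P-s[:2]; r=np.hypot(*d.T); o=d[r>.0115]; print('n',len(o),'keyway yaw',np.degrees(np.arctan2(*o.mean(0)[::-1])),r.max())
# head
w=((S<70)&(V>200)).astype(np.uint8); w[:290]=0;w[315:]=0;w[:,:315]=0;w[:,360:]=0
k,l,st,ce=cv2.connectedComponentsWithStats(w);i=1+st[1:,4].argmax();print(st[i])
ys,xs=np.nonzero(l==i); P=np.array([W(x,y,.2715) for x,y in zip(xs,ys)])[:,:2]; m=P.mean(0);U=np.linalg.svd(P-m)[2][0];U*=np.sign(U[0]);pr=(P-m)@U
print('headline yaw',np.degrees(np.arctan2(U[1],U[0])),'inner end',m+U*pr.min(),'len',np.ptp(pr))
print('top c',W(320,304,.2715),'l/r',W(280,304,.2715),W(360,304,.2715),'bottom',W(320,338,.2715))
```

```text
[139 141 200 236 242 245 244 238 241 239 240 244 245 241 138  97 158 166
 165 166 165 167 168 166 129  86  85  90  91  94 168 234 243 243 242 242
 237 195 144 122  84] [103  99   8   3   2   2   1   3   3   3   2   2   2   3   2  60 150 163
 159 158 161 159 156 158 115  89  99  93  87  11  12   8   7   7   8   6
   9  31 101  96  64]
col [150 149 160 210 218 220 232 240 244 243 244 241 242 244 244 227 114  96
 158 164 164 167 163 159 162 165 149  92 149 228 241 239 238 241 240 242
 243 231 228 222 172 102  97 100] [ 99 101  57   7   6   5   4   2   2   2   2   3   3   1   2   6   2  69
 145 165 163 154 163 160 157 158 152  61   3   6   1   2   1   3   3   2
   3   4   3   5   4  83 103  94]
((320.26470947265625, 90.5), 37.780765533447266) ((319.47796630859375, 90.59130096435547), (70.44657897949219, 74.43814849853516), 178.76434326171875)
hub [0.57615794 0.18658854] r 0.027403276445126027
[ 14  20  31  24 511] bore [0.57811262 0.18641063]
n 47 keyway yaw -10.139847269298729 0.015312443827886796
[319 293  39  18 327]
headline yaw 10.968621280886214 inner end [0.56478068 0.11026165] len 0.014397099202614816
top c [0.56517354 0.11161549 0.2715    ] l/r [0.55036181 0.11381166 0.2715    ] [0.57998249 0.1094433  0.2715    ] bottom [0.56293647 0.09643773 0.2715    ]
```

Run:
```python
from h import *
cp=np.load('w2.npy',allow_pickle=True).item(); im=cv2.imread('pics/w2.png')[:,:,::-1].copy()
G=im[:,:,1].astype(float); W=lambda u,v: toz('wrist',[u,v],.105,cp)[:2]
g=lambda a,t,s:[s[i]+(a[i]-t)/(a[i]-a[i+1]) for i in range(len(a)-1) if (a[i]-t)*(a[i+1]-t)<0]
M=[]
for u in range(329,343):
    e=g(G[78:108,u],165,range(78,108)); print(u,np.round(e,1)); 
    if len(e)==2 and u>=331: M.append(W(u,sum(e)/2))
M=np.array(M); c=np.array([.57616,.18659]); f=np.polyfit(M[:,0],M[:,1],1); print('fit yaw',np.degrees(np.arctan(f[0])),'from c',[round(float(np.degrees(np.arctan2(*(m-c)[::-1]))),1) for m in M], 'y at c',np.polyval(f,c[0]))
im2=im[80:104,340:358].min(2); print(im2[::2])
p,_=pose(); print(p)
```

```text
329 [83.7 99.7]
330 [84.8 98.8]
331 [85.6 98.4]
332 [85.9 98.1]
333 [86.  98.1]
334 [86.  98.3]
335 [86.  98.3]
336 [86.  98.4]
337 [86.  98.4]
338 [86.1 98.4]
339 [86.3 98.1]
340 [87.  93.3]
341 []
342 []
fit yaw -3.4630252164854736 from c [-9.1, -9.1, -9.4, -9.6, -9.5, -9.5, -9.4, -9.6, -9.4, -3.9] y at c 0.1854491210589408
[[213 211 210 212 211 209 211 213 214 209 212 209 207 189 149 107  90  89]
 [210 209 211 210 207 212 208 215 214 210 209 208 204 182 135 102  90  89]
 [209 210 210 207 210 211 212 214 211 212 207 209 201 174 129  98  86  86]
 [186 199 204 207 207 212 214 213 210 209 209 211 205 174 124  92  87  89]
 [158 187 203 207 209 211 209 208 208 209 212 211 204 172 127  94  89  81]
 [159 199 216 222 224 221 221 223 222 223 224 223 218 196 146 107  88  88]
 [162 203 228 239 241 240 241 241 241 241 241 239 235 220 179 121  90  84]
 [169 207 229 238 237 239 238 238 237 238 238 236 227 204 158 108  87  86]
 [175 200 213 214 216 215 214 216 215 215 217 215 198 165 117  90  87  92]
 [188 201 208 208 211 209 207 208 208 212 211 207 189 143 103  87  87  85]
 [206 207 207 208 207 212 210 209 210 210 211 202 180 136  95  86  87  86]
 [205 204 205 209 209 211 214 213 208 208 207 201 174 129  95  90  85  87]]
[0.56514962 0.10607057 0.25835757]
```

```bash
echo '[{"tx": 0.04}, {"tx": 0.077, "tz": 0.02}, {"tx": 0.077, "tz": 0.045}, {"tx": 0.077, "tz": 0.045}, {"tx": 0.077, "tz": 0.055}, {"tx": 0.077, "tz": 0.062}, {"tx": 0.077, "tz": 0.068}, {"tx": 0.077, "tz": 0.068}, {"tx": 0.077, "tz": 0.068}]' | python3 -m jog
python3 - <<'E'
from h import *
o=monitor.get_obs(); print(o['wrist_force'],o['torque'],o['eef_pos'],camRt('wrist')[2])
cp=imaging.camera_params('wrist'); shot('wrist','w3'); np.save('w3.npy',cp,allow_pickle=True)
b=shot('side','s3'); w=cv2.imread('pics/w3.png')
m=np.hstack([cv2.resize(b[90:190,205:325,::-1],(480,400),interpolation=cv2.INTER_CUBIC),w[130:380,220:420]
 if 0 else cv2.resize(w[150:400,220:420],(320,400))]); cv2.imwrite('pics/m3.png',m)
E
```

```text
time_s: 7.45
eef_pos: [0.5767, 0.1834, 0.1905]
orientation: [-3.142, -0.0, 1.418]
wrist_force: [-0.6, 0.3, -2.4]
width: 0.0306
gripper_force: 79.7
[-0.57603587  0.33728026 -2.44473152] [ 0.0415547   0.13301957 -0.03051671] [0.57668728 0.18340724 0.19047278] [0.58835782 0.26066859 0.31124739]
```

View pics/m3.png

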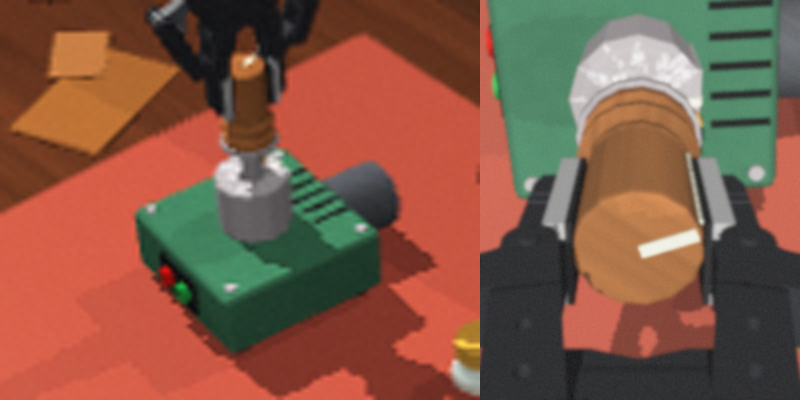

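The shaft tip sits in the bore, centred and without contact, with the key about 20° off the keyway. I turn it and then lower carefully.

```bash
echo '[{"spin": 0.12}, {"spin": 0.24}, {"spin": 0.35}, {"spin": 0.35}, {"tz": 0.003, "spin": 0.35}, {"tz": 0.006, "spin": 0.35}, {"tz": 0.009, "spin": 0.35}, {"tz": 0.009, "spin": 0.35}]' | python3 -m jog
python3 -c "
from h import *
o=monitor.get_obs(); print(o['wrist_force'],o['torque'],o['orientation'],o['effort'])"
```

```text
time_s: 8.35
eef_pos: [0.5763, 0.1837, 0.1806]
orientation: [-3.141, 0.001, 1.07]
wrist_force: [-0.9, 1.7, -2.5]
width: 0.0299
gripper_force: 79.7
[-0.91969206  1.6995988  -2.53176058] [0.56053614 0.21964054 0.04525763] [-3.14082998e+00  5.28461556e-04  1.06959529e+00] [ 1.22204147e+00 -5.11879170e+01  1.04520285e+01 -2.44552696e+01
  6.11869153e-01 -1.97447520e-01  2.58801301e-02]
```

```bash
echo '[{"tz": 0.004}, {"tz": 0.008}, {"tz": 0.011}, {"tz": 0.011}]' | python3 -m jog
python3 -c "
from h import *
o=monitor.get_obs(); print(o['wrist_force'],o['torque'],o['orientation'])"
```

```text
time_s: 8.75
eef_pos: [0.5764, 0.1838, 0.1696]
orientation: [-3.141, 0.001, 1.069]
wrist_force: [-0.9, 3.1, -4.4]
width: 0.0304
gripper_force: 79.8
[-0.87188904  3.06283379 -4.44479788] [0.73850369 0.22452085 0.04314376] [-3.14109929e+00  5.41879891e-04  1.06905511e+00]
```

```bash
echo '[{"tx": 0.0009, "ty": -0.0005}, {"tx": 0.0009, "ty": -0.0005, "tz": 0.002}, {"tx": 0.0009, "ty": -0.0005, "tz": 0.005}, {"tx": 0.0009, "ty": -0.0005, "tz": 0.008}, {"tx": 0.0009, "ty": -0.0005, "tz": 0.008}]' | python3 -m jog
python3 -c "
from h import *
o=monitor.get_obs(); print(o['wrist_force'],o['torque'],o['orientation'])"
```

```text
time_s: 9.25
eef_pos: [0.577, 0.1844, 0.1627]
orientation: [3.141, -0.0, 1.068]
wrist_force: [-2.5, 1.6, 5.3]
width: 0.0304
gripper_force: 80.4
[-2.51120119  1.63247876  5.28692557] [0.21887097 0.73443388 0.03116712] [ 3.14125828e+00 -3.07156746e-04  1.06846223e+00]
```

```bash
echo '[{"tz": 0.002}, {"tz": 0.003}, {"tz": 0.003}]' | python3 -m jog
echo '[{"tz": 0.001}, {"tz": 0.002}, {"tz": 0.002}]' | python3 -m jog
python3 -c "
from h import *
o=monitor.get_obs(); print(o['wrist_force'],o['torque'],o['orientation'])"
```

```text
time_s: 9.55
eef_pos: [0.5771, 0.1845, 0.1601]
orientation: [3.141, -0.001, 1.069]
wrist_force: [-3.4, 0.2, 6.8]
width: 0.0307
gripper_force: 80.6
time_s: 9.85
eef_pos: [0.5772, 0.1845, 0.1593]
orientation: [-3.141, -0.001, 1.068]
wrist_force: [-6.3, 0.3, 17.0]
width: 0.0303
gripper_force: 82.0
[-6.28056195  0.31994322 17.01162193] [0.08082189 1.80202543 0.02689923] [-3.14147848e+00 -1.46347561e-03  1.06828648e+00]
```

```bash
echo '[{"tx": -0.0004, "ty": -0.0007, "tz": 0.001}, {"tx": -0.0004, "ty": -0.0007, "tz": 0.002}, {"tx": -0.0004, "ty": -0.0007, "tz": 0.002}, {"tx": -0.0004, "ty": -0.0007, "tz": 0.002}]' | python3 -m jog - 100
python3 - <<'E'
from h import *
o=monitor.get_obs(); print(o['wrist_force'],o['torque'],o['orientation'])
w=shot('wrist','w4'); b=shot('side','s4')
cv2.imwrite('pics/m4.png',np.hstack([cv2.resize(b[95:185,225:305,::-1],(400,450),interpolation=cv2.INTER_CUBIC),cv2.resize(w[150:400,220:420,::-1],(360,450))]))
for q in('keyed_head','hub','key_foot'):print(q,[(np.round(d['location'],3).tolist(),round(d['confidence'],2)) for d in spotter.landmark_of(q,'side')])
E
```

```text
time_s: 10.25
eef_pos: [0.5772, 0.1845, 0.1592]
orientation: [3.141, -0.003, 1.068]
wrist_force: [-10.4, -0.8, 31.0]
width: 0.0297
gripper_force: 97.6
[-10.38779428  -0.82826541  30.99109257] [-0.15126244  2.68182781  0.02932147] [ 3.14109477 -0.00337239  1.06795213]
keyed_head [([0.58, 0.182, 0.105], 0.66)]
hub [([0.576, 0.186, 0.104], 0.51)]
key_foot [([0.596, 0.189, 0.083], 0.79)]
```

View pics/m4.png

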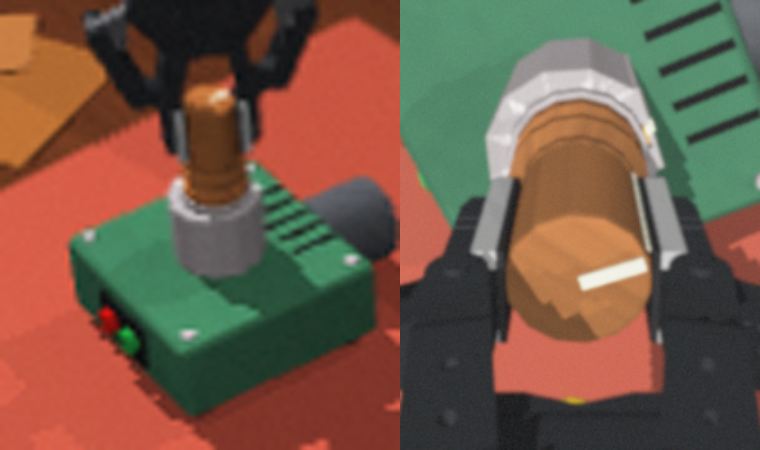

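```bash
echo '[{"tx": -0.0005, "ty": -0.0009}, {"tx": -0.001, "ty": -0.0018}, {"tx": -0.001, "ty": -0.0018}, {"tx": -0.001, "ty": -0.0018}]' | python3 -m jog
python3 -c "
from h import *
o=monitor.get_obs(); print(o['wrist_force'],o['torque'],o['orientation'])"
```

```text
time_s: 10.9
eef_pos: [0.5769, 0.1845, 0.1593]
orientation: [3.137, -0.005, 1.068]
wrist_force: [-3.4, -0.5, 23.4]
width: 0.0302
gripper_force: 96.9
[-3.44279994 -0.48822142 23.35576437] [0.00777646 1.36698766 0.00882496] [ 3.137437   -0.00543199  1.06765732]
```

```bash
echo '[{"tx": -0.0004, "ty": -0.0007, "tz": 0.0005}, {"tx": -0.0004, "ty": -0.0007, "tz": 0.0005}, {"tx": -0.0004, "ty": -0.0007, "tz": 0.0005}, {"tx": -0.0004, "ty": -0.0007, "tz": 0.0005}, {"tx": -0.0004, "ty": -0.0007, "tz": 0.0005}, {"tx": -0.0004, "ty": -0.0007, "tz": 0.0005}]' | python3 -m jog
python3 - <<'E'
from h import *
o=monitor.get_obs(); print(o['wrist_force'],o['torque'],o['orientation'])
shot('side','s5')
for q in('keyed_head','spare_head','spool','wax_tin'):print(q,[(np.round(d['location'],3).tolist(),round(d['confidence'],2)) for d in spotter.landmark_of(q,'side')])
E
```

```text
time_s: 11.5
eef_pos: [0.5769, 0.1845, 0.1593]
orientation: [3.136, -0.006, 1.067]
wrist_force: [-2.7, -1.4, 26.1]
width: 0.0298
gripper_force: 97.1
[-2.7020791  -1.44775402 26.12788587] [-0.05377901  1.22722291  0.02774492] [ 3.1362499  -0.00645092  1.06748004]
keyed_head [([0.578, 0.185, 0.107], 0.69)]
spare_head [([0.544, -0.171, 0.056], 0.67)]
spool [([0.474, -0.0, -0.003], 0.54)]
wax_tin [([0.634, -0.012, 0.002], 0.66)]
```

The collar is down, but my sideways pushes tilted the tool by about 0.4°. I take them back so the collar sits flatter.

```bash
echo '[{"tx": 0.0006, "ty": 0.001}, {"tx": 0.0012, "ty": 0.0021}, {"tx": 0.0012, "ty": 0.0021}, {"tx": 0.0012, "ty": 0.0021}, {"tx": 0.0012, "ty": 0.0021}]' | python3 -m jog
python3 -c "
from h import *
o=monitor.get_obs(); print(o['wrist_force'],o['torque'],o['orientation'])"
```

```text
time_s: 12.25
eef_pos: [0.5772, 0.1845, 0.1592]
orientation: [3.14, -0.004, 1.068]
wrist_force: [-9.7, -1.2, 32.5]
width: 0.0299
gripper_force: 98.0
[-9.72857975 -1.20973947 32.47638235] [-0.20624285  2.70841102  0.1124943 ] [ 3.14037565 -0.00412712  1.06793035]
```

```bash
echo '[{"tz": -0.001}, {"tz": -0.001}, {"tz": -0.001}, {"tz": -0.001}]' | python3 -m jog
python3 -c "
from h import *
o=monitor.get_obs(); print(o['wrist_force'],o['torque'],o['orientation'])"
```

```text
time_s: 12.65
eef_pos: [0.5771, 0.1845, 0.1593]
orientation: [3.14, -0.004, 1.068]
wrist_force: [-7.1, -1.0, 25.3]
width: 0.0301
gripper_force: 97.1
[-7.13838925 -0.97472033 25.28465773] [-1.21453901e-03  2.06098244e+00  5.79693742e-02] [ 3.14001569 -0.00355203  1.06798066]
```

The head is steady, seated (25 N down against a 10 N spring) and only 0.2° off upright, so I hand in.

```bash
python3 -c "
from rig import bot; print(bot.close_job())"
```

```text
the job is handed in; nothing more can be done
None
```

The head is keyed into the hub and pushed home with its collar down on the rim, still gripped and pressed with about 25 N; bystanders showed no shift, and I handed in at about 12.7 s (result not reported).

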